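# Press a coffee tin's lid home and ease the press lever back up

### The job

Set the green coffee tin upright in the middle of the round rubber seat of the lid press (set it down, do not drop it) and let go of it, then bring the press's red-handled lever down until the tin's lid is pushed fully home. Ease the lever slowly all the way back up to its rest: it is sprung and must never fly up. Leave the sealed tin standing on the seat, and leave the jug, cup and jar alone.

Things in the scene. Friction and masses are not known exactly. Their poses are not given: they have to be found in the camera images.
- press: Grey bench press fixed to the counter. Origin on the counter below the seat's centre; z up; +x points from the seat to the lever's hinge (at yaw 0 away from the robot), y along the hinge and the handle bar. Base plate 110 mm wide, 10 mm thick, from 65 mm before the origin to 210 mm behind it. Two hinge cheeks, 115 mm high, stand at x = 125 to 180 mm, y within 36 mm.
- press_seat (a point): Centre of the top of the seat: a black rubber disc of 84 mm diameter, its top 14 mm above the counter. The tin goes here.
- press_pivot (a point): Point on the hinge axis of the lever, midway between the cheeks: 140 mm behind the seat centre (press x) and 98 mm above the counter. The axis is the press's y.
- lever (a joint): Lever angle (rad): 0 at rest, standing 85 degrees above level, held to a stop by its spring; grows as it comes forward (press -x) and down; 1.484 is level, 1.52 the end stop. The spring drives it up: about 2 N at the bar near rest, 10 N near level, plus some 5 N to push the lid in. It meets the proud lid at about 1.43; at 1.484 the lid is just home. Let go from low down it flies up.
- lever_bar (a point): Centre of the lever's red handle bar: a round bar 20 mm in diameter, 150 mm long, lying along the press's y, 230 mm from the hinge axis, crossing the end of a 16 mm square steel lever arm. It moves on a circle of 230 mm radius about the hinge, from 327 mm above the counter at rest to 98 mm at level. Each side of the arm leaves about 65 mm of free bar to hold; the bar may turn in the fingers.
- tin: Loose green round tin with a white paper band, 62 mm in diameter, body 60 mm high, 0.18 to 0.36 kg. Origin at the centre of its underside, z up.
- lid_top (a point): Centre of the top of the tin's brass lid, a disc of 60 mm diameter, 6 mm thick, above the tin's body, which stands 6.5 to 8 mm proud at first (top 72.5 to 74 mm above the tin's underside) and comes to 66 mm when fully home on the rim.
- lid (a joint): How far the tin's lid has been pushed in (m): 0 to 0.0015 at the start, 0.008 fully home. It is stiff (8 N) and stays where it is pushed.
- jug: Loose steel milk jug with a side handle, 80 mm in diameter, 100 mm high, on the counter; bystander. Origin at the centre of its underside.
- cup: Loose blue cup, 80 mm in diameter, 65 mm high; bystander. Origin at the centre of its underside.
- jar: Loose closed amber bean jar, 76 mm in diameter, 130 mm high; bystander. Origin at the centre of its underside.
- lever_pad (a point): Middle of the face of the white pressing pad (48 mm diameter, slightly domed) under the lever, 140 mm from the hinge axis and 20 mm off the arm's centre line. With the lever level it faces down over the seat, 78 mm above the counter: the height of a closed lid on a tin on the seat.
There are look-alikes about, which are no part of the job. Of the things that look like the tin, take the one that is farthest from the robot's base at the start.

How it is judged:
By the outcome, as a careful person would: the job done as asked, in the order asked, and still so for the second after the job is handed in, with the robot touching nothing.
It also fails if it takes over 70 s, if anything falls off the work surface, if the arm or the gripper's body presses on something with over 40 N, if the wrist force passes 120 N, or if a joint passes its speed limit or range.

### The arm

A 6-joint arm with a two-finger parallel gripper is mounted at the origin on the work surface. World frame = base frame: x ahead of the robot, y to its left, z up, the work surface at z = 0. Lengths are in m, angles in rad, forces in N, time in s.
With the tool pointing down it reaches from about 0.3 to 0.875 m from the base axis. Payload 6.4 kg.
Tool frame: the origin (TCP) lies midway between the tips of the shut fingers; the grasp point (between the pads) lies 19 mm behind it (grasp_offset is the distance from the TCP to the grasp point, in m); z points along the fingers, y is the line along which they close (so a half turn about z gives the same grasp; the last joint's range is limited). The gripper opens to 85 mm and grips with 20 to 120 N. Pads are 22 mm wide; open, the fingers measure 114 mm over their backs; the gripper's body (76 mm by 85 mm) begins 54 mm behind the grasp point. The pads swing forward as they close: fully open they stand 13 mm farther back than shut.
Start: joints at [1.116, 0.181, 1.607, -0, 1.354, -0.206], TCP at [0.142, 0.557, 0.231] pointing down, gripper open.
Joint ranges: [-2.99, 2.99], [-0.89, 2.07], [0.3, 2.58], [-1.14, 4.28], [0, 2.63], [-3.12, 3.12]. Speed limits (rad/s): [2.57, 2.57, 3.01, 3.14, 3.14, 3.14].

### API

Orientations are given as a unit quaternion [w, x, y, z].
In Python, from bench import * gives the robot as it stands. The module is installed in compiled form; this text tells all that it offers.
- The arm moves only by the tool servo_tool, never from a script. Its argument "commands" is text: rows parted by semicolons, each of 7 numbers parted by spaces: the turn, a rotation vector about the tool's x, y, z in rad, then the shift along the tool's x, y, z in mm, then the opening, from 0 (shut) to 1 (fully open). In form: wx wy wz dx dy dz claw; .... A call has 1 to 5 rows; each row shifts and turns the commanded pose from where the row before left it, along the tool's axes as they then stand; what a row does not reach is not made up. A row lasts 1/8 s, in which the tool goes at most 62.5 mm and 10.7 degrees, less where a joint would pass 70% of its speed; a pose out of reach is approached as far as the arm can. A call with a gripper value outside its range is refused whole. The fingers move at their own pace and stop on an object; the grip force is fixed at half the most. Time passes only in rows, so rows that do not move let the fingers close. It gives the time, the measured TCP pose, the force, the opening and the grip force at its end, in the units of the state.
- get_obs(): the state, without advancing time (a new reading comes with each control period).
- camera(name): name is "scene" or "side" or "wrist"; returns the picture (420x560x3 uint8, blue, green, red); there is no depth.
- calibration(name): a dict with "fx", "fy", "cx", "cy" (pixels), "R" (3x3) and "t" (3): a world point X has camera coordinates R X + t. Camera axes: x right, y down, z forward; pixel columns grow to the right and rows downward; lengths in m; the calibration is good to about 2 mm. The wrist camera is an equidistant fisheye: a pixel r from the principal point sees the ray r / f radians off the axis. A picture is of the moment at which its call begins: read the wrist's pose just before it. calibration takes no time and is no camera call; for the wrist camera it gives the pose at the moment of the call.
- hand_in(): hands the job in; it is judged then, once.
The state is a dict: "time_s": time; "q": joint angles; "dq": joint speeds; "joint_efforts": joint torques, N m; "eef_pos": TCP position; "eef_rot": TCP orientation; "wrist_force": force on the tool from outside, world axes, zero at the start; "torque": the same for the moment, N m; "opening": opening from 0.0 (shut) to 1.0 (fully open); "grasp_force": force on a finger pad.
Only numpy, scipy, OpenCV 4.12 (cv2) and the standard library are available. Lean on these libraries where they do the work, as an engineer would, in place of code of your own. Each camera call takes 0.05 s, during which the arm holds its last target. There are 200 camera calls.

## Working session

There is one attempt and no reset: what is moved stays moved. The work goes in short steps, Python scripts to look and compute and a tool call to move; the robot and the scene stay as the last step left them, time stands still between calls to the robot, and variables do not carry over. Pictures are saved under pics/ and viewed, at most 12 in all, crops included, and the job is handed in when it is done.

Besides the shell and the picture viewer there is one more tool, called after "Call:" as name(argument=value, ...), one argument or row to a line, values as JSON. servo_tool: Moves the arm, as the interface text tells. Its arguments: {"type":"object","properties":{"commands":{"type":"string"}},"required":["commands"]}

```bash
mkdir -p pics; python3 - <<'E'
from bench import *
import cv2,numpy as np
o=get_obs();print(o['time_s'],o['eef_pos'],o['eef_rot'],o['opening'])
for n in("scene","side"):
    cv2.imwrite(f"pics/{n}0.png",cv2.resize(camera(n),(800,600)))
    c=calibration(n);print(n,{k:np.round(v,3).tolist() for k,v in c.items()}, 'pos',(-np.array(c['R']).T@np.array(c['t'])).round(3))
E
```

```text
0.0 [0.14133126 0.55677911 0.23035497] [-2.98809125e-04  1.24095555e-01  9.92269850e-01 -8.64851170e-04] 1.002272157776195
scene {'fx': 489.458, 'fy': 489.458, 'cx': 280.766, 'cy': 213.642, 'R': [[0.634, 0.773, -0.009], [0.646, -0.536, -0.544], [-0.425, 0.339, -0.839]], 't': [-0.317, -0.229, 1.731]} pos [ 1.085 -0.464  1.325]
side {'fx': 393.808, 'fy': 393.808, 'cx': 281.352, 'cy': 208.213, 'R': [[-0.993, -0.116, 0.016], [-0.076, 0.532, -0.843], [0.09, -0.839, -0.537]], 't': [0.516, 0.188, 0.999]} pos [0.437 0.798 0.687]
```

View pics/scene0.png

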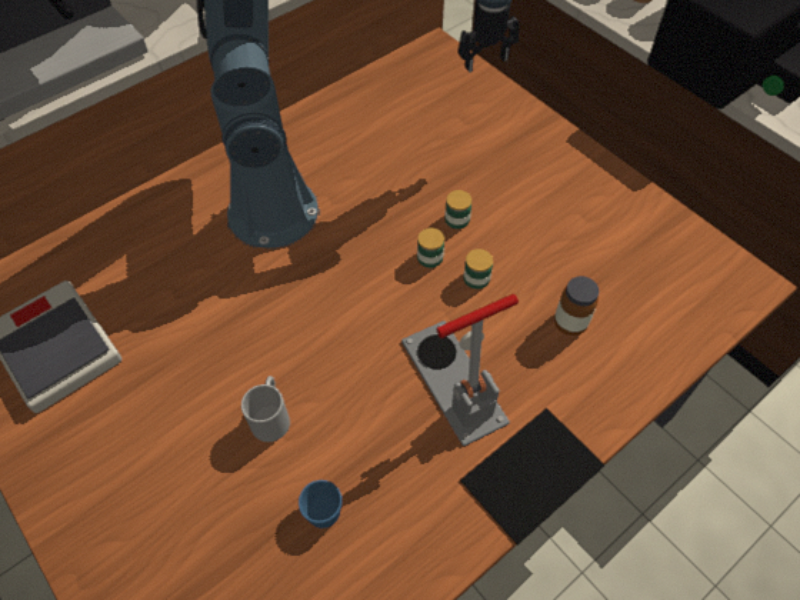

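View pics/side0.png

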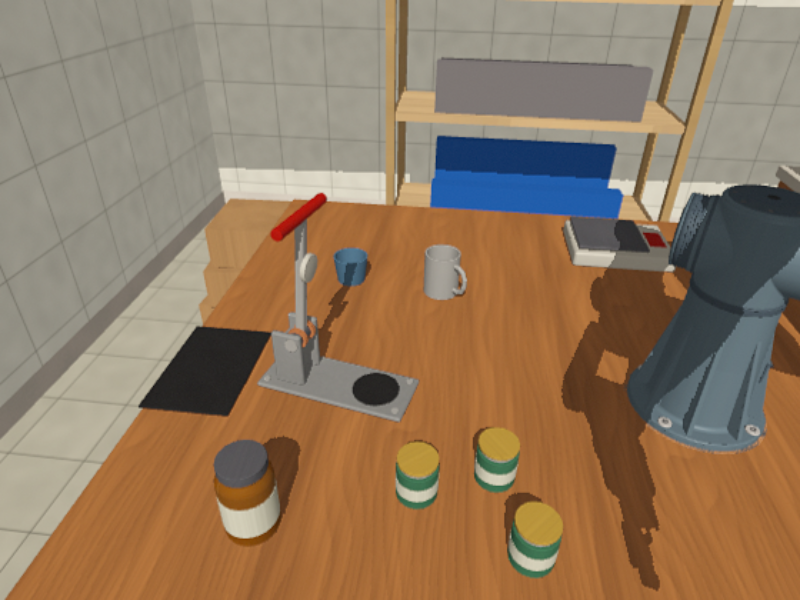

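The scene view shows three green tins, with lids at scene px (459,201), (431,239) and (479,261). In the side view they are at (538,525), (498,446) and (418,461). The seat is at scene (437,351) and side (376,388). The bar ends are at scene (440,331) and (516,300). Next I triangulate these and take an enlarged crop.

```bash
cat > h.py <<'E'
from bench import *
import cv2,numpy as np
from scipy.spatial.transform import Rotation as Rn
S=800/560
def ray(n,u,v,c=None):
    c=c or calibration(n);R=np.array(c['R']);t=np.array(c['t'])
    if n=='wrist':
        a=np.array([(u-c['cx'])/c['fx'],(v-c['cy'])/c['fy']]);r=np.hypot(*a);d=np.r_[a/r*np.sin(r),np.cos(r)] if r>1e-9 else np.array([0,0,1.])
    else: d=np.array([(u-c['cx'])/c['fx'],(v-c['cy'])/c['fy'],1])
    return -R.T@t, R.T@d
def onz(n,u,v,z,c=None):
    p,d=ray(n,u,v,c);return p+d*(z-p[2])/d[2]
def tri(*obs):
    A=np.zeros((3,3));b=np.zeros(3)
    for n,u,v in obs:
        p,d=ray(n,u,v);d/=np.linalg.norm(d);M=np.eye(3)-np.outer(d,d);A+=M;b+=M@p
    return np.linalg.solve(A,b)
def proj(n,X,c=None):
    c=c or calibration(n);x=np.array(c['R'])@X+np.array(c['t'])
    if n=='wrist':
        r=np.hypot(x[0],x[1]);th=np.arctan2(r,x[2]);return np.array([c['cx']+c['fx']*th*x[0]/r,c['cy']+c['fy']*th*x[1]/r])
    return np.array([c['cx']+c['fx']*x[0]/x[2],c['cy']+c['fy']*x[1]/x[2]])
E
python3 - <<'E'
from h import *
P=dict(tA=((459,201),(538,525)),tB=((431,239),(498,446)),tC=((479,261),(418,461)),seat=((437,351),(376,388)),barR=((440,331),(277,234)),barL=((516,300),(323,199)),barR2=((440,331),(323,199)),barL2=((516,300),(277,234)),jar=((580,290),(242,460)),cup=((320,500),(351,262)),jug=((263,400),(442,258)))
for k,(a,b) in P.items():
    X=tri(('scene',a[0]/S,a[1]/S),('side',b[0]/S,b[1]/S));print(k,X.round(3),np.hypot(X[0],X[1]).round(3))
im=camera('scene');cv2.imwrite('pics/crop.png',cv2.resize(im[120:320,270:430],None,fx=3,fy=3,interpolation=cv2.INTER_CUBIC))
E
```

```text
tA [0.308 0.336 0.068] 0.456
tB [0.354 0.21  0.069] 0.412
tC [0.468 0.253 0.067] 0.532
seat [0.56  0.051 0.014] 0.562
barR [ 0.687 -0.013  0.291] 0.688
barL [0.67  0.068 0.362] 0.674
barR2 [ 0.66  -0.044  0.327] 0.661
barL2 [0.695 0.096 0.328] 0.702
jar [0.686 0.33  0.125] 0.761
cup [ 0.677 -0.335  0.05 ] 0.755
jug [ 0.464 -0.31   0.092] 0.557
```

View pics/crop.png

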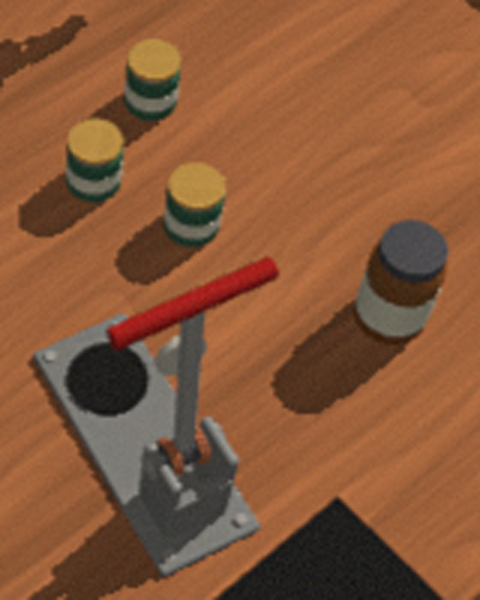

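The three look-alikes at scene px (459,201), (431,239) and (479,261) lie 0.456, 0.412 and 0.532 m from the base. I choose the tin at (479,261), at about (0.468, 0.253). The crop confirms a green tin with a white band and brass lid. Press yaw is about -0.245, which matches the tool's present yaw.

Call:
servo_tool(
  commands="0 0 0 -39 -21.5 3 1;0 0 0 -39 -21.5 3 1;0 0 0 -39 -21.5 3 1;0 0 0 -39 -21.5 3 1;0 0 0 -39 -21.5 3 1",
)

```text
time_s: 0.78
eef_pos: [0.3049, 0.4039, 0.216]
eef_rot: [-0.0, 0.124, 0.992, -0.0]
wrist_force: [0.5, 0.6, -0.0]
opening: 1.002
grasp_force: 0.0
```

Call:
servo_tool(
  commands="0 0 0 -39 -21.5 3 1;0 0 0 -39 -21.5 3 1;0 0 0 -39 -21.5 3 1;0 0 0 -39 -21.5 3 1;0 0 0 -39 -21.5 3 1",
)

```text
time_s: 1.4
eef_pos: [0.4674, 0.2517, 0.201]
eef_rot: [-0.0, 0.124, 0.992, -0.0]
wrist_force: [0.7, 0.5, -0.3]
opening: 0.997
grasp_force: 0.0
```

```bash
python3 - <<'E'
from h import *
o=get_obs();c=calibration('wrist');print(o['time_s'],o['eef_pos'].round(4),o['eef_rot'].round(4),o['wrist_force'].round(1))
im=camera('wrist');p=-np.array(c['R']).T@np.array(c['t']);print('cam',p,np.array(c['R'])[2],c['fx'],c['cx'],c['cy'])
cv2.imwrite('pics/w1.png',cv2.resize(im,(800,600)))
for k,X in dict(C=[.468,.253,.07],B=[.354,.21,.07],seat=[.56,.051,.014]).items(): print(k,proj('wrist',np.array(X),c)*S)
E
```

```text
1.4 [0.4674 0.2517 0.201 ] [-1.000e-04  1.241e-01  9.923e-01 -0.000e+00] [ 0.7  0.5 -0.3]
cam [0.38515568 0.27187012 0.34368291] [ 0.3180133  -0.08095495 -0.94462365] 325.19226210127806 280.85732042601086 211.56089468963958
C [404.72281526 286.70683335]
B [286.11022476 125.11509364]
seat [210.86359477 417.14519767]
```

View pics/w1.png

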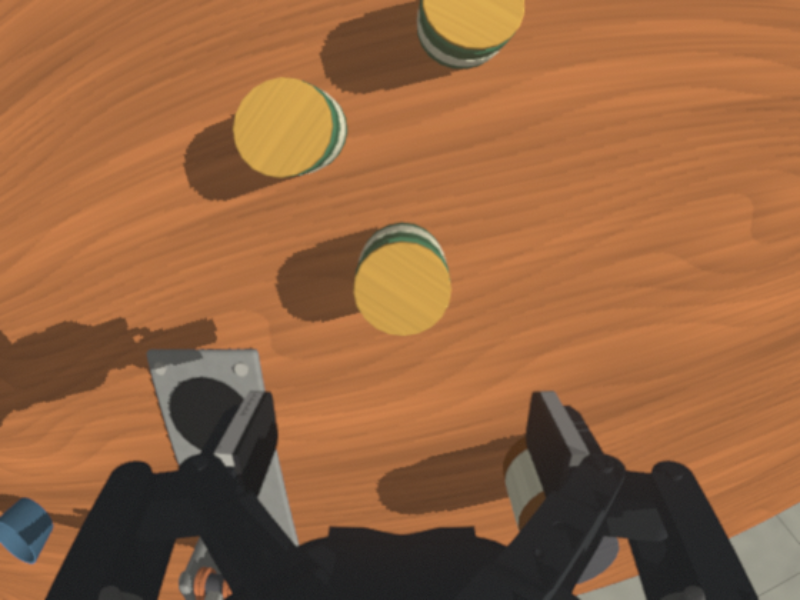

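The close view has the chosen lid at (403,288), against a predicted (405,287), so the estimate holds within about 1 mm. I descend and grip.

Call:
servo_tool(
  commands="0 0 0 0 1 45 1;0 0 0 0 0 45 1;0 0 0 0 0 40 1;0 0 0 0 0 30 1;0 0 0 0 0 21 1",
)

```text
time_s: 2.08
eef_pos: [0.4657, 0.2537, 0.0184]
eef_rot: [-0.001, 0.124, 0.992, -0.0]
wrist_force: [0.0, -0.0, 0.9]
opening: 1.005
grasp_force: 0.0
```

Call:
servo_tool(
  commands="0 0 0 0 0 0 0.6;0 0 0 0 0 0 0.4;0 0 0 0 0 0 0.2;0 0 0 0 0 0 0;0 0 0 0 0 0 0",
)

```text
time_s: 2.7
eef_pos: [0.467, 0.2539, 0.0206]
eef_rot: [0.0, 0.124, 0.992, 0.0]
wrist_force: [-0.7, -0.7, -3.5]
opening: 0.712
grasp_force: 65.3
```

Call:
servo_tool(
  commands="0 0 0 0 0 0 0;0 0 0 0 0 -10 0;0 0 0 0 0 -20 0;0 0 0 0 0 -30 0;0 0 0 0 0 -40 0",
)

```text
time_s: 3.32
eef_pos: [0.4661, 0.2536, 0.121]
eef_rot: [-0.001, 0.124, 0.992, -0.0]
wrist_force: [0.0, -0.4, -2.3]
opening: 0.708
grasp_force: 65.7
```

Call:
servo_tool(
  commands="0 0 0 -20 -36 0 0;0 0 0 -22 -36 0 0;0 0 0 -22 -36 0 0;0 0 0 -22 -35 0 0;0 0 0 -20 -30 0 0",
)

```text
time_s: 3.95
eef_pos: [0.5275, 0.0586, 0.1211]
eef_rot: [0.0, 0.124, 0.992, -0.0]
wrist_force: [0.6, -0.2, -2.9]
opening: 0.712
grasp_force: 65.8
```

```bash
python3 - <<'E'
from h import *
o=get_obs();c=calibration('wrist');print(o['time_s'],o['eef_pos'].round(4),o['eef_rot'].round(4),o['wrist_force'].round(1))
im=camera('wrist');a=cv2.resize(im,(560,420));b=camera('side')[80:400,100:440]
b=cv2.resize(b,(446,420))
# seat blob in scene and side from start (saved pics)
for n in('scene','side'):
    g=cv2.imread(f'pics/{n}0.png');x,y=dict(scene=(437,351),side=(376,388))[n]
    m=(g.max(2)<60).astype('uint8');m=cv2.morphologyEx(m,cv2.MORPH_OPEN,np.ones((5,5)));k,l,s,ce=cv2.connectedComponentsWithStats(m);i=l[y,x]
    print(n,s[i],ce[i],onz(n,(ce[i][0]+.0)/S,ce[i][1]/S,.014).round(4))
    P=np.array([onz(n,u/S,v/S,.014)[:2] for v,u in np.argwhere(l==i)]);print('size',np.ptp(P,axis=0).round(4),P.mean(0).round(4))
cv2.imwrite('pics/w2.png',cv2.resize(np.hstack([a,b]),(800,334)))
E
```

```text
3.95 [0.5275 0.0586 0.1211] [ 5.000e-04  1.243e-01  9.922e-01 -0.000e+00] [ 0.6 -0.2 -2.9]
scene [ 418  335   38   34 1002] [436.34431138 351.95808383] [0.5607 0.0479 0.014 ]
size [0.0803 0.0831] [0.5606 0.048 ]
side [ 353  373   45   32 1131] [375.23342175 388.77188329] [0.5615 0.0529 0.014 ]
size [0.08   0.0826] [0.5615 0.0526]
```

View pics/w2.png

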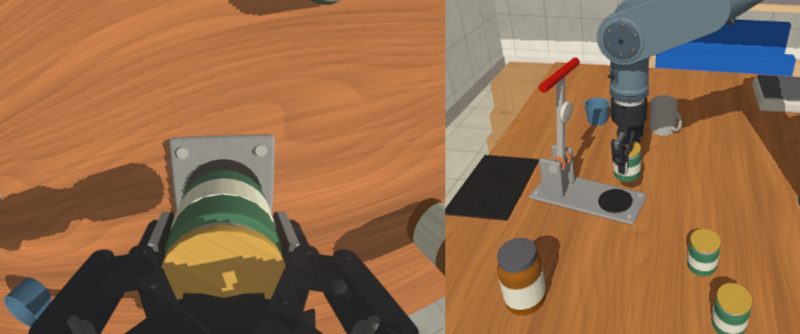

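```bash
python3 - <<'E'
from h import *
k=800/1006
a,b=[onz('wrist',u/k,v/k,.010) for u,v in((172,137),(273,135))]
y=(b-a)[:2];print(a,b,np.linalg.norm(y));y/=np.linalg.norm(y);x=np.array([y[1],-y[0]]);m=((a+b)/2)[:2];print('yaw',np.arctan2(x[1],x[0]),'origin',m+.065*x)
E
```

```text
[0.48662571 0.01295115 0.01      ] [0.510158   0.11263027 0.01      ] 0.10241922217821356
yaw -0.2318356647992353 origin [0.56165286 0.04785602]
```

Call:
servo_tool(
  commands="0 0 0 -12 0 0 0;0 0 0 -12 -0.5 5 0;0 0 0 -11 0 20 0;0 0 0 0 0 25 0;0 0 0 0 0 20 0",
)

```text
time_s: 4.68
eef_pos: [0.5609, 0.0518, 0.0488]
eef_rot: [-0.0, 0.123, 0.992, 0.0]
wrist_force: [-0.9, -0.1, -2.8]
opening: 0.713
grasp_force: 66.0
```

Call:
servo_tool(
  commands="0 0 0 0 0 8 0;0 0 0 0 0 4 0;0 0 0 0 0 2 0;0 0 0 0 0 1 0;0 0 0 0 0 0 0",
)

```text
time_s: 5.3
eef_pos: [0.5612, 0.0509, 0.0358]
eef_rot: [0.0, 0.124, 0.992, -0.0]
wrist_force: [-0.1, -0.6, -2.4]
opening: 0.713
grasp_force: 66.0
```

Call:
servo_tool(
  commands="0 0 0 0 -1 0.5 0;0 0 0 0 0 0.5 0;0 0 0 0 0 0.5 0;0 0 0 0 0 0 0;0 0 0 0 0 0 0",
)

```text
time_s: 5.92
eef_pos: [0.5607, 0.0499, 0.0343]
eef_rot: [0.0, 0.124, 0.992, -0.0]
wrist_force: [-3.2, 0.1, 5.2]
opening: 0.711
grasp_force: 66.5
```

Contact shows in the force (+5 N upward). I release slowly and rise.

Call:
servo_tool(
  commands="0 0 0 0 0 0 0.75;0 0 0 0 0 0 0.8;0 0 0 0 0 0 0.9;0 0 0 0 0 0 1;0 0 0 0 0 0 1",
)

```text
time_s: 6.55
eef_pos: [0.5606, 0.05, 0.0338]
eef_rot: [0.0, 0.124, 0.992, 0.0]
wrist_force: [-0.5, -0.4, 0.4]
opening: 0.998
grasp_force: 0.0
```

Call:
servo_tool(
  commands="0 0 0 0 0 -10 1;0 0 0 0 0 -25 1;0 0 0 0 0 -35 1;0 0 0 0 0 -40 1;0 0 0 0 0 -10 1",
)

```text
time_s: 7.18
eef_pos: [0.5626, 0.0498, 0.1577]
eef_rot: [0.003, 0.124, 0.992, 0.0]
wrist_force: [-0.2, -0.3, 0.8]
opening: 1.002
grasp_force: 0.0
```

```bash
python3 - <<'E'
from h import *
o=get_obs();print(o['time_s'],o['eef_pos'].round(4),o['wrist_force'].round(1),o['q'].round(3))
a=camera('scene')[140:320,260:400];b=camera('side')[100:310,160:330]
f=lambda g:cv2.resize(g,(400,int(g.shape[0]*400/g.shape[1])),interpolation=cv2.INTER_CUBIC)
a,b=f(a),f(b);h=min(len(a),len(b));print(a.shape,b.shape)
cv2.imwrite('pics/p1.png',np.hstack([a[:h],b[:h]]))
E
```

```text
7.175 [0.5626 0.0498 0.1577] [-0.2 -0.3  0.8] [-0.122  0.231  1.705 -0.     1.2   -1.444]
(514, 400, 3) (494, 400, 3)
```

View pics/p1.png

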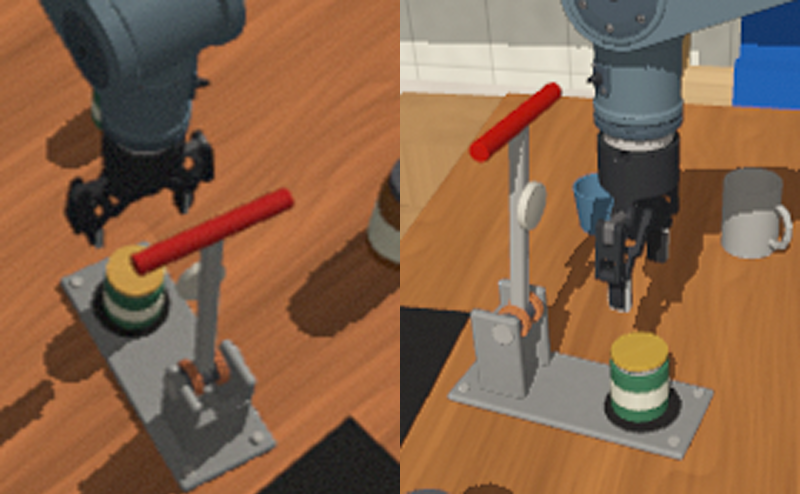

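The tin stands upright and centred on the seat, with its lid proud and the black ring even all round. Now I rise while turning 90° so the fingers will close across the bar.

Call:
servo_tool(
  commands="0 0 0.1745 0 0 -27 1;0 0 0.1745 0 0 -27 1;0 0 0.1745 0 0 -27 1;0 0 0.1745 0 0 -27 1;0 0 0.1745 0 0 -27 1",
)

```text
time_s: 7.9
eef_pos: [0.5597, 0.0501, 0.2875]
eef_rot: [-0.002, 0.534, 0.845, -0.001]
wrist_force: [-0.7, -0.2, 0.1]
opening: 1.001
grasp_force: 0.0
```

Call:
servo_tool(
  commands="0 0 0.1745 0 0 -27 1;0 0 0.1745 0 0 -27 1;0 0 0.1745 0 0 -27 1;0 0 0.1745 0 0 -27 1;0 0 0 0 0 0 1",
)

```text
time_s: 8.52
eef_pos: [0.5612, 0.0499, 0.3973]
eef_rot: [0.001, 0.789, 0.614, 0.001]
wrist_force: [0.2, -0.2, -0.5]
opening: 1.002
grasp_force: 0.0
```

```bash
python3 - <<'E'
from h import *
o=get_obs();c=calibration('wrist');R=Rn.from_quat(np.roll(o['eef_rot'],-1)).as_matrix()
print(o['time_s'],o['eef_pos'].round(4),o['q'].round(3));print(R.round(3))
print('tool delta mm',(R.T@(np.array([.688,.064,.40])-o['eef_pos'])*1000).round(1))
E
```

```text
8.525 [0.5612 0.0499 0.3973] [-0.122  0.068  1.403 -0.     1.668  0.126]
[[ 0.245  0.969  0.002]
 [ 0.969 -0.245 -0.   ]
 [ 0.     0.002 -1.   ]]
tool delta mm [ 44.8 119.5  -2.4]
```

Call:
servo_tool(
  commands="0 0 0 10 30 -1 1;0 0 0 10 30 -1 1;0 0 0 10 30 0 1;0 0 0 10 29.5 0 1;0 0 0 5 0 0 1",
)

```text
time_s: 9.15
eef_pos: [0.6881, 0.064, 0.3939]
eef_rot: [-0.002, 0.789, 0.615, -0.002]
wrist_force: [0.7, -0.5, -0.9]
opening: 0.997
grasp_force: 0.0
```

```bash
python3 - <<'E'
from h import *
o=get_obs();c=calibration('wrist');print(o['time_s'],o['eef_pos'].round(4),o['eef_rot'].round(4),o['q'].round(3))
im=camera('wrist');cv2.imwrite('pics/w3.png',cv2.resize(im,(800,600)))
y=np.array([.245,.969,0]);C=np.array([.678,.023,.327])
for s in(-.075,0,.042,.075): print(s,proj('wrist',C+s*y,c)*S)
E
```

```text
9.15 [0.6881 0.064  0.3939] [-0.0021  0.7886  0.6149 -0.0023] [-0.079  0.377  1.044 -0.     1.726  0.168]
-0.075 [401.93520525 501.97396083]
0 [402.28374981 398.46400105]
0.042 [402.50582827 324.1878129 ]
0.075 [402.68425827 258.05402066]
```

View pics/w3.png

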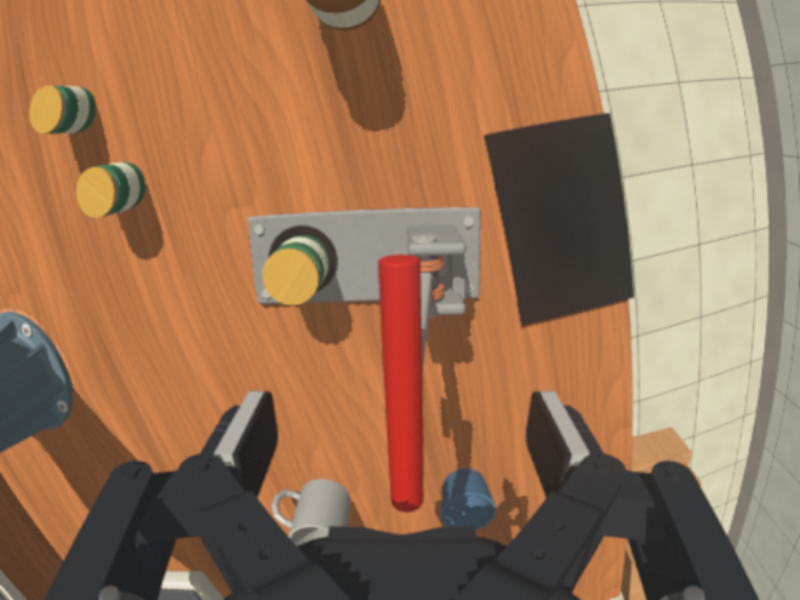

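The bar ends are at (399,262) and (406,500), against predictions of (403,258) and (402,502). The bar sits where expected, with yaw about 0.02 rad off. I correct the yaw, straddle the bar and grip.

Call:
servo_tool(
  commands="0 0 -0.02 0 -1 20 1;0 0 0 0 0 25 1;0 0 0 0 0 25 1;0 0 0 0 0 18 1;0 0 0 0 0 0 0.6",
)

```text
time_s: 9.82
eef_pos: [0.6851, 0.0646, 0.3087]
eef_rot: [-0.001, 0.783, 0.622, -0.001]
wrist_force: [0.3, -0.4, -0.3]
opening: 0.818
grasp_force: 0.0
```

Call:
servo_tool(
  commands="0 0 0 0 0 0 0.4;0 0 0 0 0 0 0.2;0 0 0 0 0 0 0;0 0 0 0 0 0 0;0 0 0 0 0 0 0",
)

```text
time_s: 10.45
eef_pos: [0.6872, 0.0644, 0.3123]
eef_rot: [0.001, 0.783, 0.622, 0.001]
wrist_force: [1.6, -0.1, 6.1]
opening: 0.21
grasp_force: 58.8
```

```bash
python3 - <<'E'
from h import *
o=get_obs();print(o['time_s'],o['eef_pos'].round(4),o['eef_rot'].round(4),o['wrist_force'].round(1),o['torque'].round(2),o['opening'],o['grasp_force'])
def tab(phi):
    al=np.deg2rad(85)-phi;x=-230*np.cos(al);z=230*np.sin(al)
    X=np.round(2*(x-x[0]))/2;Z=np.round(2*(z-z[0]))/2
    for i in range(1,len(phi)): print(f"{phi[i]:.3f}: {X[i]-X[i-1]:g} {-(Z[i]-Z[i-1]):g}",end=' | ' if i%5 else '\n')
    print()
tab(np.linspace(0,1.42,21)); tab(np.linspace(1.42,1.50,6))
E
```

```text
10.45 [0.6872 0.0644 0.3123] [0.001 0.783 0.622 0.001] [ 1.6 -0.1  6.1] [-0.08 -0.21  0.17] 0.21006176071715235 58.78926157951355
0.071: -16 2 | 0.142: -16 3 | 0.213: -16 4.5 | 0.284: -15.5 5.5 | 0.355: -15 6.5
0.426: -14.5 7.5 | 0.497: -14 8.5 | 0.568: -13 9.5 | 0.639: -12.5 10 | 0.710: -12 11.5
0.781: -11 12 | 0.852: -10 13 | 0.923: -9.5 13.5 | 0.994: -8 14 | 1.065: -7 14.5
1.136: -6 15.5 | 1.207: -5 15.5 | 1.278: -4 15.5 | 1.349: -3 16.5 | 1.420: -1.5 16

1.436: -0 3.5 | 1.452: -0.5 4 | 1.468: 0 3.5 | 1.484: 0 3.5 | 1.500: 0 4
```

Gripped on the bar (opening 0.21). I follow the circle down.

Call:
servo_tool(
  commands="0 0 0 0 -16 2 0;0 0 0 0 -16 3 0;0 0 0 0 -16 4.5 0;0 0 0 0 -15.5 5.5 0;0 0 0 0 -15 6.5 0",
)

```text
time_s: 11.08
eef_pos: [0.6117, 0.0811, 0.2919]
eef_rot: [0.003, 0.783, 0.622, 0.002]
wrist_force: [3.3, -5.5, 8.7]
opening: 0.209
grasp_force: 61.1
```

Call:
servo_tool(
  commands="0 0 0 0 -14.5 7.5 0;0 0 0 0 -14 8.5 0;0 0 0 0 -13 9.5 0;0 0 0 0 -12.5 10 0;0 0 0 0 -12 11.5 0",
)

```text
time_s: 11.7
eef_pos: [0.5479, 0.0958, 0.2445]
eef_rot: [0.003, 0.783, 0.622, 0.002]
wrist_force: [-0.8, -2.9, 15.0]
opening: 0.208
grasp_force: 64.4
```

Call:
servo_tool(
  commands="0 0 0 0 -11 12 0;0 0 0 0 -10 13 0;0 0 0 0 -9.5 13.5 0;0 0 0 0 -8 14 0;0 0 0 0 -7 14.5 0",
)

```text
time_s: 12.32
eef_pos: [0.5039, 0.1058, 0.1774]
eef_rot: [0.003, 0.783, 0.622, 0.002]
wrist_force: [2.0, -8.5, 11.4]
opening: 0.211
grasp_force: 68.5
```

Call:
servo_tool(
  commands="0 0 0 0 -6 15.5 0;0 0 0 0 -5 15.5 0;0 0 0 0 -4 15.5 0;0 0 0 0 -3 16.5 0;0 0 0 0 -1.5 16 0",
)

```text
time_s: 12.95
eef_pos: [0.4834, 0.1103, 0.0975]
eef_rot: [0.002, 0.783, 0.622, -0.0]
wrist_force: [-4.2, -9.2, 13.5]
opening: 0.208
grasp_force: 74.9
```

Call:
servo_tool(
  commands="0 0 0 0 0 2 0;0 0 0 0 0 2 0;0 0 0 0 -0.5 2 0;0 0 0 0 0 2 0;0 0 0 0 0 0 0",
)

```text
time_s: 13.58
eef_pos: [0.4828, 0.1104, 0.0897]
eef_rot: [0.002, 0.783, 0.622, -0.0]
wrist_force: [-3.1, -8.2, 11.7]
opening: 0.212
grasp_force: 75.9
```

```bash
python3 - <<'E'
from h import *
o=get_obs();print(o['time_s'],o['eef_pos'].round(4),o['wrist_force'].round(1),o['torque'].round(2))
b=camera('side')[150:330,140:340]
cv2.imwrite('pics/l1.png',cv2.resize(b,(660,594),interpolation=cv2.INTER_CUBIC))
E
```

```text
13.575 [0.4828 0.1104 0.0897] [-3.1 -8.2 11.7] [-1.08  0.59  0.24]
```

View pics/l1.png

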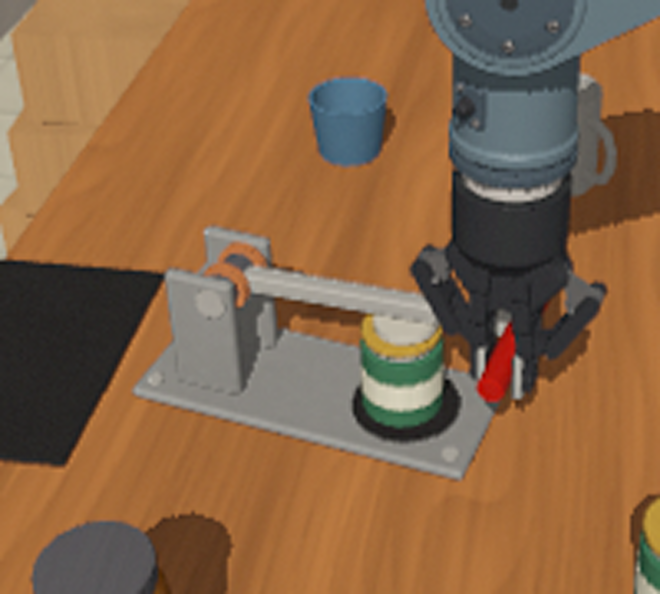

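The side view shows the lever nearly level with the pad on the lid, the tin centred and the bar held in the fingers. I push on in small steps, watching the force.

Call:
servo_tool(
  commands="0 0 0 0 0 1.5 0;0 0 0 0 0 1.5 0;0 0 0 0 0 1.5 0;0 0 0 0 0 0 0;0 0 0 0 0 0 0",
)

```text
time_s: 14.25
eef_pos: [0.4826, 0.1104, 0.0854]
eef_rot: [0.002, 0.783, 0.622, -0.001]
wrist_force: [-4.8, -7.7, 14.3]
opening: 0.212
grasp_force: 76.2
```

Call:
servo_tool(
  commands="0 0 0 0 0 1 0;0 0 0 0 0 1 0;0 0 0 0 0 1 0;0 0 0 0 0 0 0;0 0 0 0 0 0 0",
)

```text
time_s: 14.88
eef_pos: [0.4825, 0.1105, 0.0825]
eef_rot: [0.001, 0.783, 0.622, -0.001]
wrist_force: [-6.1, -8.0, 15.4]
opening: 0.214
grasp_force: 76.5
```

Call:
servo_tool(
  commands="0 0 0 0 0 1 0;0 0 0 0 0 1 0;0 0 0 0 0 1 0;0 0 0 0 0 0 0;0 0 0 0 0 0 0",
)

```text
time_s: 15.5
eef_pos: [0.4825, 0.1105, 0.0796]
eef_rot: [0.002, 0.783, 0.622, -0.001]
wrist_force: [-7.7, -8.3, 17.4]
opening: 0.208
grasp_force: 76.6
```

Call:
servo_tool(
  commands="0 0 0 0 0 0.5 0;0 0 0 0 0 0.5 0;0 0 0 0 0 0.5 0;0 0 0 0 0 0 0;0 0 0 0 0 0 0",
)

```text
time_s: 16.12
eef_pos: [0.4825, 0.1105, 0.0782]
eef_rot: [0.002, 0.783, 0.622, -0.001]
wrist_force: [-9.5, -8.9, 18.6]
opening: 0.211
grasp_force: 76.7
```

Call:
servo_tool(
  commands="0 0 0 0 0 1 0;0 0 0 0 0 1 0;0 0 0 0 0 1 0;0 0 0 0 0 0 0;0 0 0 0 0 0 0",
)

```text
time_s: 16.75
eef_pos: [0.4824, 0.1106, 0.0766]
eef_rot: [0.001, 0.783, 0.622, -0.001]
wrist_force: [-13.7, -8.9, 33.7]
opening: 0.212
grasp_force: 79.3
```

```bash
python3 - <<'E'
from h import *
o=get_obs();print(o['time_s'],o['eef_pos'].round(4),o['wrist_force'].round(1),o['torque'].round(2))
b=camera('side')[200:310,170:320]
cv2.imwrite('pics/l2.png',cv2.resize(b,(800,587),interpolation=cv2.INTER_CUBIC))
E
```

```text
16.75 [0.4824 0.1106 0.0766] [-13.7  -8.9  33.7] [-1.18  2.33  0.28]
```

View pics/l2.png

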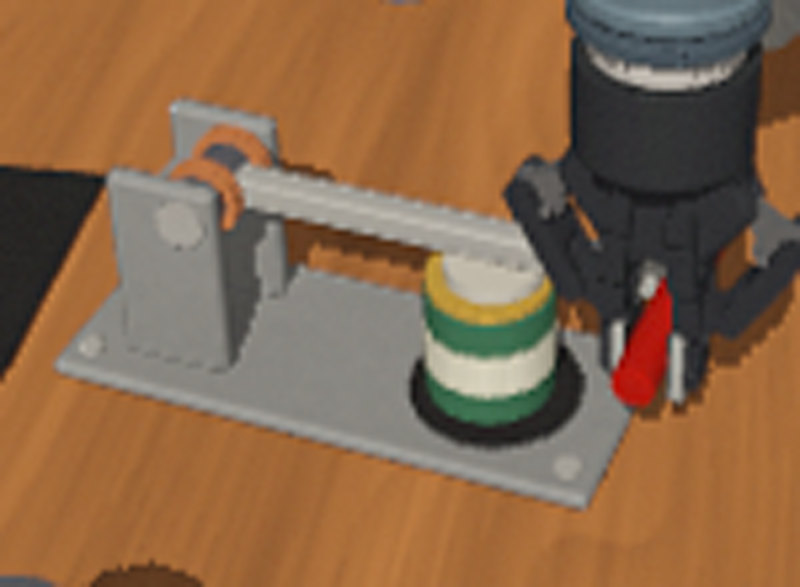

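The force jumped from 19 to 34 N over the last 1.5 mm, at about the expected travel (13 mm), so the lid is hard home. The picture shows the lid flush under the pad, with no gap below the brass. I ease the lever back up along the circle.

Call:
servo_tool(
  commands="0 0 0 0 0 -3 0;0 0 0 0 0 -3 0;0 0 0 0 0 -3 0;0 0 0 0 0.5 -4 0;0 0 0 0 0 -4 0",
)

```text
time_s: 17.42
eef_pos: [0.483, 0.1106, 0.0913]
eef_rot: [0.001, 0.783, 0.622, -0.001]
wrist_force: [-0.8, -6.3, 8.2]
opening: 0.211
grasp_force: 77.8
```

Call:
servo_tool(
  commands="0 0 0 0 0 -4 0;0 0 0 0 0.75 -8 0;0 0 0 0 0.75 -8 0;0 0 0 0 1.5 -8.25 0;0 0 0 0 1.5 -8.25 0",
)

```text
time_s: 18.05
eef_pos: [0.4889, 0.1092, 0.1283]
eef_rot: [0.002, 0.783, 0.622, 0.001]
wrist_force: [6.9, -8.4, 2.2]
opening: 0.212
grasp_force: 79.7
```

Call:
servo_tool(
  commands="0 0 0 0 2 -7.75 0;0 0 0 0 2 -7.75 0;0 0 0 0 2.5 -7.75 0;0 0 0 0 2.5 -7.75 0;0 0 0 0 3 -7.75 0",
)

```text
time_s: 18.68
eef_pos: [0.5031, 0.106, 0.1675]
eef_rot: [0.004, 0.783, 0.622, 0.003]
wrist_force: [19.1, -8.4, -7.0]
opening: 0.209
grasp_force: 82.8
```

Call:
servo_tool(
  commands="0 0 0 0 3 -7.75 0;0 0 0 0 3.5 -7.25 0;0 0 0 0 3.5 -7.25 0;0 0 0 0 4 -7 0;0 0 0 0 4 -7 0",
)

```text
time_s: 19.3
eef_pos: [0.5235, 0.1015, 0.2022]
eef_rot: [0.006, 0.784, 0.621, 0.005]
wrist_force: [41.4, -7.5, -27.5]
opening: 0.208
grasp_force: 84.4
```

The bar slid about 8 mm along the pads during the press, so my arc is now off and pulls outward. I correct inward, then replan from the present angle.

Call:
servo_tool(
  commands="0 0 0 0 2 1 0;0 0 0 0 2 1 0;0 0 0 0 2 1 0;0 0 0 0 1 1 0;0 0 0 0 0 0 0",
)

```text
time_s: 19.92
eef_pos: [0.5222, 0.1018, 0.1994]
eef_rot: [0.0, 0.783, 0.622, -0.001]
wrist_force: [-10.6, -3.1, 14.9]
opening: 0.211
grasp_force: 88.9
```

```bash
python3 - <<'E'
from h import *
o=get_obs();d=o['eef_pos'][:2]-[.697,.016];xp=d@[.974,-.226];z=o['eef_pos'][2]
print(o['time_s'],o['eef_pos'].round(4),o['wrist_force'].round(1),xp)
al=np.arccos(-xp/.23);print('alpha',np.rad2deg(al),'oz',z-.098-.23*np.sin(al))
a=np.linspace(al,np.deg2rad(85),26);X=np.round(-460*np.cos(a))/2;Z=np.round(460*np.sin(a))/2
for i in range(25):print(f"{X[i+1]-X[i]:g} {Z[i]-Z[i+1]:g}",end=' | ' if i%5<4 else '\n')
E
```

```text
19.925 [0.5222 0.1018 0.1994] [-10.6  -3.1  14.9] -0.1896901741885303
alpha 34.437871201785285 oz -0.028636120707353774
4.5 -6.5 | 5 -6.5 | 5 -6.5 | 5.5 -6 | 5.5 -6
6 -5.5 | 6 -5.5 | 6 -5.5 | 6.5 -5 | 6.5 -4.5
6.5 -4.5 | 7 -4.5 | 7 -4 | 7 -4 | 7.5 -3.5
7.5 -3.5 | 7.5 -3 | 7.5 -3 | 7.5 -2.5 | 8 -2
8 -2 | 8 -1.5 | 8 -1.5 | 8 -1.5 | 8 -0.5
```

Call:
servo_tool(
  commands="0 0 0 0 4 -7 0;0 0 0 0 4.5 -7 0;0 0 0 0 5 -6.5 0;0 0 0 0 5.5 -6 0;0 0 0 0 5.5 -6 0",
)

```text
time_s: 20.55
eef_pos: [0.5457, 0.0967, 0.2302]
eef_rot: [-0.001, 0.783, 0.622, -0.002]
wrist_force: [-8.9, -3.8, 13.1]
opening: 0.209
grasp_force: 85.9
```

Call:
servo_tool(
  commands="0 0 0 0 6 -5.5 0;0 0 0 0 6 -5.5 0;0 0 0 0 6 -5.5 0;0 0 0 0 6.5 -5 0;0 0 0 0 6.5 -4.5 0",
)

```text
time_s: 21.18
eef_pos: [0.5769, 0.0899, 0.2577]
eef_rot: [-0.0, 0.783, 0.622, -0.0]
wrist_force: [-5.1, -3.2, 10.2]
opening: 0.213
grasp_force: 85.6
```

Call:
servo_tool(
  commands="0 0 0 0 6.5 -4.5 0;0 0 0 0 7 -4.5 0;0 0 0 0 7 -4 0;0 0 0 0 7 -4 0;0 0 0 0 7.5 -3.5 0",
)

```text
time_s: 21.8
eef_pos: [0.611, 0.0823, 0.2781]
eef_rot: [-0.0, 0.783, 0.622, -0.0]
wrist_force: [-5.5, -1.3, 8.2]
opening: 0.214
grasp_force: 85.7
```

Call:
servo_tool(
  commands="0 0 0 0 7.5 -3.5 0;0 0 0 0 7.5 -3 0;0 0 0 0 7.5 -3 0;0 0 0 0 7.5 -2.5 0;0 0 0 0 8 -2 0",
)

```text
time_s: 22.42
eef_pos: [0.6479, 0.0741, 0.2919]
eef_rot: [-0.001, 0.783, 0.622, 0.0]
wrist_force: [0.4, -2.2, -15.3]
opening: 0.21
grasp_force: 82.5
```

Call:
servo_tool(
  commands="0 0 0 0 7 -1.5 0;0 0 0 0 7 -1.5 0;0 0 0 0 6 -1 0;0 0 0 0 6 -0.5 0;0 0 0 0 0 0 0",
)

```text
time_s: 23.05
eef_pos: [0.6745, 0.0682, 0.2961]
eef_rot: [0.0, 0.783, 0.622, 0.001]
wrist_force: [-0.7, 1.8, 6.3]
opening: 0.212
grasp_force: 88.8
```

Call:
servo_tool(
  commands="0 0 0 0 3 0 0;0 0 0 0 3 0 0;0 0 0 0 2 0 0;0 0 0 0 2 0 0;0 0 0 0 0 0 0",
)

```text
time_s: 23.68
eef_pos: [0.6832, 0.0663, 0.2971]
eef_rot: [-0.0, 0.783, 0.622, 0.001]
wrist_force: [-4.4, 1.6, 11.9]
opening: 0.21
grasp_force: 89.3
```

Call:
servo_tool(
  commands="0 0 0 0 1.5 0 0;0 0 0 0 1.5 0 0;0 0 0 0 1 0 0;0 0 0 0 1 0 0;0 0 0 0 0 0 0",
)

```text
time_s: 24.3
eef_pos: [0.6884, 0.0652, 0.2968]
eef_rot: [0.0, 0.783, 0.622, 0.001]
wrist_force: [-6.2, 1.6, 9.7]
opening: 0.209
grasp_force: 90.7
```

Call:
servo_tool(
  commands="0 0 0 0 1 0 0;0 0 0 0 1 0 0;0 0 0 0 0 0 0;0 0 0 0 0 0 0;0 0 0 0 0 0 0",
)

```text
time_s: 24.92
eef_pos: [0.689, 0.0651, 0.2969]
eef_rot: [-0.001, 0.783, 0.622, 0.0]
wrist_force: [-10.8, 2.9, 12.1]
opening: 0.212
grasp_force: 91.0
```

The tool moved 0.6 mm for a 2 mm command, so the lever is at its rest stop. I open gently and rise clear.

Call:
servo_tool(
  commands="0 0 0 0 -1 0 0.24;0 0 0 0 0 0 0.3;0 0 0 0 0 0 0.5;0 0 0 0 0 0 0.8;0 0 0 0 0 0 1",
)

```text
time_s: 25.55
eef_pos: [0.6891, 0.0638, 0.2951]
eef_rot: [-0.0, 0.783, 0.622, -0.0]
wrist_force: [0.3, 0.4, 0.3]
opening: 0.906
grasp_force: 0.0
```

Call:
servo_tool(
  commands="0 0 0 0 0 0 1;0 0 0 0 0 0 1;0 0 0 0 0 -10 1;0 0 0 0 0 -20 1;0 0 0 0 0 -25 1",
)

```text
time_s: 26.18
eef_pos: [0.689, 0.0639, 0.3522]
eef_rot: [0.0, 0.783, 0.622, 0.0]
wrist_force: [0.1, 0.4, -0.5]
opening: 0.994
grasp_force: 0.0
```

Call:
servo_tool(
  commands="0 0 0 0 0 -30 1;0 0 0 0 0 -30 1;0 0 0 0 0 -20 1;0 0 0 0 0 0 1;0 0 0 0 0 0 1",
)

```text
time_s: 26.8
eef_pos: [0.6887, 0.0639, 0.43]
eef_rot: [-0.0, 0.783, 0.622, -0.0]
wrist_force: [-0.3, -0.9, -0.4]
opening: 1.004
grasp_force: 0.0
```

```bash
python3 - <<'E'
from h import *
o=get_obs();print(o['time_s'],o['eef_pos'].round(4),o['wrist_force'].round(1))
a=camera('scene');b=camera('side')
cv2.imwrite('pics/f.png',np.hstack([cv2.resize(a[170:320,270:400],(370,427),interpolation=cv2.INTER_CUBIC),cv2.resize(b[110:310,150:330],(384,427),interpolation=cv2.INTER_CUBIC)]))
E
```

```text
26.8 [0.6887 0.0639 0.43  ] [-0.3 -0.9 -0.4]
```

View pics/f.png

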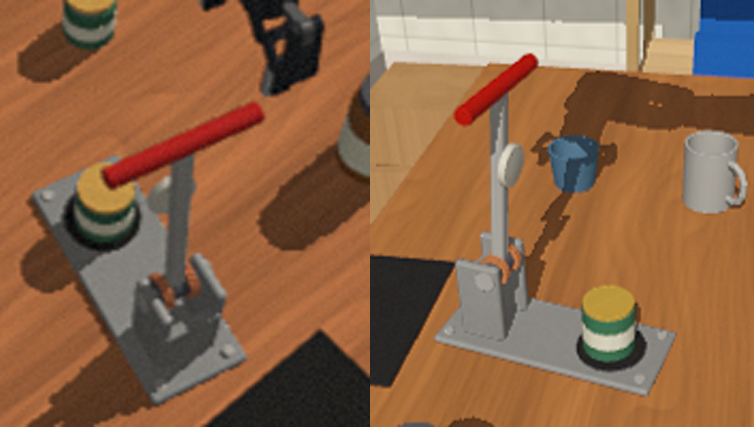

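```bash
python3 - <<'E'
from h import *
b=camera('side')[100:310,160:330];b=cv2.resize(b,(400,494),interpolation=cv2.INTER_CUBIC)
p=cv2.imread('pics/p1.png')[:494,400:]
for n,g in(('before',p),('after',b)):
    h=cv2.cvtColor(g,cv2.COLOR_BGR2HSV);r={}
    for k,lo,hi in(('brass',(18,110,90),(30,255,255)),('green',(60,90,30),(95,255,255))):
        m=cv2.inRange(h,lo,hi);m[:300]=0;m[:,:590-400]=0
        q,l,s,c=cv2.connectedComponentsWithStats(m);o=np.argsort(-s[1:,4])[:2]+1;r[k]=[(s[i].tolist(),c[i].round(1).tolist()) for i in o]
    print(n,r)
for z in(.066,.0735):print(proj('side',np.array([.561,.05,.014+z]))[1]*2.353)
cv2.imwrite('pics/cmp.png',cv2.resize(np.hstack([p[320:440,180:300],b[320:440,180:300]]),(800,400)))
E
```

```text
before {'brass': [([210, 331, 58, 41, 1866], [238.9, 351.3]), ([209, 360, 1, 1, 1], [209.0, 360.0])], 'green': [([211, 360, 57, 32, 830], [239.4, 379.4]), ([211, 400, 57, 23, 528], [239.2, 413.1])]}
after {'brass': [([209, 338, 60, 40, 1862], [238.8, 357.4])], 'green': [([212, 365, 56, 27, 656], [239.6, 381.3]), ([211, 400, 57, 23, 532], [239.4, 413.0])]}
590.5573314705697
584.8759890589224
```

View pics/cmp.png

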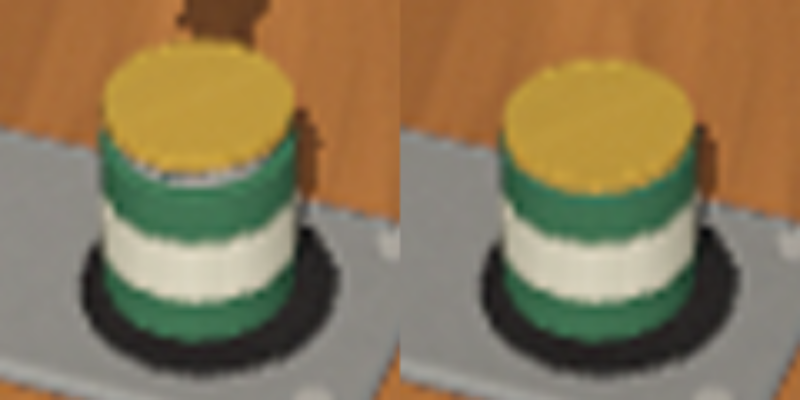

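The brass lid dropped 6.1 px, against 5.7 px expected for 7.5 mm. The grey gap under it is gone, and the tin has not moved. I hand in.

```bash
python3 -c "
from bench import *
print(hand_in())"
```

```text
the job is handed in; nothing more can be done
None
```

The farthest green tin stands on the press seat with its lid pushed fully home, the lever was eased back up to its rest, and the job was handed in after about 27 s of robot time; the hand-in call returned no verdict.

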